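# Tip the test carton onto the label reader

### The arm

A 6-joint arm with a two-finger parallel gripper is mounted at the origin on the work surface; the furniture and walls round the work are solid. World frame = base frame: x ahead of the robot, y to its left, z up, the work surface at z = 0. Lengths are in m, angles in rad, forces in N, time in s.
With the tool pointing down it reaches from about 0.225 to 0.875 m from the base axis. Payload 3.4 kg.
Tool frame: the origin (TCP) lies midway between the tips of the shut fingers; the grasp point (between the pads) lies 19 mm behind it (manip.tcp_to_grasp is the distance from the TCP to the grasp point, in m); x points along the fingers, y is the direction in which the jaws open and shut, and the axes are right-handed (so a half turn about x gives the same grasp; the last joint's range is limited). The gripper opens to 85 mm and grips with 20 to 120 N. Pads are 22 mm wide; open, the fingers measure 114 mm over their backs; the gripper's body (76 mm by 85 mm) begins 54 mm behind the grasp point. The pads swing forward as they close: fully open they stand 13 mm farther back than shut.
Start: joints at [1.147, 0.276, 1.505, -0, 1.361, -0.121], TCP at [0.171, 0.549, 0.231] pointing down, gripper open.
Joint ranges: [-2.89, 2.89], [-0.75, 2.08], [0.22, 2.7], [-1.18, 4.32], [0.11, 2.71], [-2.7, 2.7]. Speed limits (rad/s): [2.57, 2.57, 3.14, 3.14, 3.14, 3.14].

### API

Orientations are given as a unit quaternion [w, x, y, z].
In Python, from rig import readout, eyes, job, manip gives the robot as it stands. The module is installed in compiled form; this text tells all that it offers.
- The arm moves only by the tool carry_out, never from a script. Its argument "deltas" is one flat list of numbers, 7 for each row, row after row: the shift along the tool's x, y, z scaled (see below), then the turn, a rotation vector about the tool's x, y, z scaled (see below), then the opening, from -1 (shut) to 1 (fully open). In form: [dx, dy, dz, ax, ay, az, grip, dx, dy, dz, ax, ay, az, grip, ...]. A call has 1 to 10 rows; each row shifts and turns the commanded pose from where the row before left it, along the tool's axes as they then stand; what a row does not reach is not made up. The controller multiplies each number of a shift by 60 mm and each number of a turn by 4 degrees. A row lasts 1/8 s, in which the tool goes at most 62.5 mm and 10.7 degrees, less where a joint would pass 70% of its speed; a pose out of reach is approached as far as the arm can. A call with a number of a shift or a turn outside -1 to 1 is refused whole. A call with a gripper value outside its range is refused whole. The fingers move at their own pace and stop on an object; "newtons" is the grip in N (left out, the last holds). Time passes only in rows, so rows that do not move let the fingers close. It gives the time, the measured TCP pose, the force and the opening at its end, in the units of the state.
- readout.get_state(): the state, without advancing time (a new reading comes with each control period).
- eyes.get_image(name): name is "side" or "top"; returns a dict with "color" (384x512x3 uint8, red, green, blue), "z_map" (384x512 float32, m along the optical axis (not along the pixel's ray), 0 where there is no reading), "mtx" (3x3 intrinsics, pixels), "origin" and "orientation" of the camera in the world. Camera axes: x right, y down, z forward; pixel columns grow to the right and rows downward; lengths in m; the calibration is good to about 2 mm. A picture is of the moment at which its call begins.
- job.sign_off(): hands the job in, once; it reports no verdict.
The state is a dict: "clock": time; "qpos": joint angles; "qd": joint speeds; "effort": joint torques, N m; "position": TCP position; "ee_rot": TCP orientation; "contact_force": force on the tool from outside, world axes, zero at the start; "moment": the same for the moment, N m; "width": finger opening in m.
Only numpy, scipy, OpenCV 4.12 (cv2) and the standard library are available. Lean on these libraries where they do the work, as an engineer would, in place of code of your own. Each camera call takes 0.05 s, during which the arm holds its last target.

### The job

Push the upright white test carton over by its upper part so that it comes to lie on one of its broad sides inside the green frame of the flat label reader, its top end toward the blue button; then press the reader's blue start button all the way down and let it come up again. Only push and press with the fingers: do not lift or carry the carton, do not press the button before the carton lies down, and leave the other things on the desk where they are.

Things in the scene. Friction and masses are not known exactly. Their poses are not given: they have to be found in the camera images.
- carton: White and grey test carton, box 46x30x108 mm (own x, y, z), about 60 g, upright on the reader astride the end line of the green frame far from the button. Origin: centre of its underside. Broad sides face its y; +y points roughly to the button. Pushed 70 mm or more above its foot it tips over at about 16 degrees, to lie 15 to 123 mm ahead of its old origin; pushed under 30 mm up it may slide.
- carton_top (a point): Centre of the carton's top face, 108 mm above its origin along its own z.
- reader: Flat label reader, a white slab 140x280x12 mm (x, y, z) fixed to the desk, with a dark glass plate in a green frame and a blue button at its +y end. Origin: centre of its underside; +y runs lengthwise toward the button.
- frame (a point): Centre of the green frame, on the reader's top face (12 mm above the desk), axes as the reader's. Inside, the frame is 96 mm (x) by 150 mm (y); its line is 5 mm wide and flush.
- start_button_top (a point): Centre of the top face of the reader's blue round push button, 32 mm across, in a grey housing, on the reader's +y end. It is pressed straight down.
- start_button (a joint): Travel of the button, 0 m when up, 0.006 m when fully down; a spring (about 4 N when fully down) brings it up again.
- lancets: Closed white and red carton, 60x90x45 mm, lying on the desk at the right; a bystander. Origin: centre of its underside.
- glue: Standing glue stick, yellow with a green cap, 24 mm across, 96 mm tall, back right; a bystander. Origin: centre of its underside.
- fluid: Standing small white and red bottle with a blue cap, 30 mm across, 72 mm tall, back right; a bystander. Origin: centre of its underside.
- tube: Sample tube with a lilac cap, 17 mm thick and 100 mm long, lying on the desk right of the reader; a bystander. Origin: centre of its underside.
Not all that is in view belongs to the job. What is shaped like the carton but orange is not meant.

How it is judged:
By the outcome, as a careful person would: the job done as asked, in the order asked, and still so for the second after the job is handed in, with the robot touching nothing.
It also fails if it takes over 38 s, if anything falls off the work surface, if the arm or the gripper's body presses on something with over 40 N, if the wrist force passes 120 N, or if a joint passes its speed limit or range.

## Working session

There is one attempt and no reset: what is moved stays moved. The work goes in short steps, Python scripts to look and compute and a tool call to move; the robot and the scene stay as the last step left them, time stands still between calls to the robot, and variables do not carry over. Pictures are saved under pics/ and viewed, and the job is handed in when it is done.

Besides the shell and the picture viewer there is one more tool, called as name(argument=value, ...) on one line, values as JSON. carry_out: Moves the arm, as the interface text tells. Its arguments: {"type":"object","properties":{"deltas":{"type":"array"},"newtons":{"type":"number"}},"required":["deltas"]}

```bash
mkdir -p pics; cat > h.py <<'E'
import numpy as np, cv2
from rig import readout, eyes, job, manip
from scipy.spatial.transform import Rotation as R
def Rq(q): return R.from_quat([q[1],q[2],q[3],q[0]]).as_matrix()
def pts(im):
    z=im["z_map"]; K=np.array(im["mtx"]); v,u=np.mgrid[:z.shape[0],:z.shape[1]]
    c=np.stack([(u-K[0,2])/K[0,0]*z,(v-K[1,2])/K[1,1]*z,z],-1)
    return c@Rq(im["orientation"]).T+np.array(im["origin"])
def ray(im,uv,h):
    K=np.array(im["mtx"]); uv=np.atleast_2d(uv)
    d=np.c_[(uv[:,0]-K[0,2])/K[0,0],(uv[:,1]-K[1,2])/K[1,1],np.ones(len(uv))]@Rq(im["orientation"]).T
    o=np.array(im["origin"]); return o+d*((h-o[2])/d[:,2])[:,None]
E
python3 - <<'E'
from h import *
np.set_printoptions(precision=4,suppress=True)
for n in("side","top"):
    im=eyes.get_image(n); cv2.imwrite(f"pics/{n}0.png",cv2.cvtColor(im["color"],cv2.COLOR_RGB2BGR)); np.save(n+"0.npy",im,allow_pickle=True)
    print(n,im["origin"],im["orientation"],im["mtx"])
print(readout.get_state())
E
```

```text
side [ 0.1775 -1.0547  0.9074] [-0.4239  0.8963 -0.1205  0.0497] [[492.4522   0.     256.378 ]
 [  0.     492.4522 195.7776]
 [  0.       0.       1.    ]]
top [ 0.284  -0.0866  1.106 ] [ 0.0487 -0.6973  0.713  -0.0555] [[454.1491   0.     257.6129]
 [  0.     454.1491 186.2779]
 [  0.       0.       1.    ]]
{'clock': 0.1, 'qpos': array([ 1.1471,  0.2765,  1.506 , -0.    ,  1.3607, -0.121 ]), 'qd': array([ 0.0001, -0.0007, -0.004 ,  0.0013,  0.0003,  0.0005]), 'effort': array([  0.0017, -41.7701, -24.6404,  -0.0003,   0.0057,   0.    ]), 'position': array([0.1713, 0.5484, 0.2305]), 'ee_rot': array([ 0.6989,  0.1061,  0.6992, -0.1072]), 'contact_force': array([0.2944, 0.0872, 0.0591]), 'moment': array([-0.0245,  0.0339,  0.0462]), 'width': 0.08506518519201889}
```

View pics/side0.png

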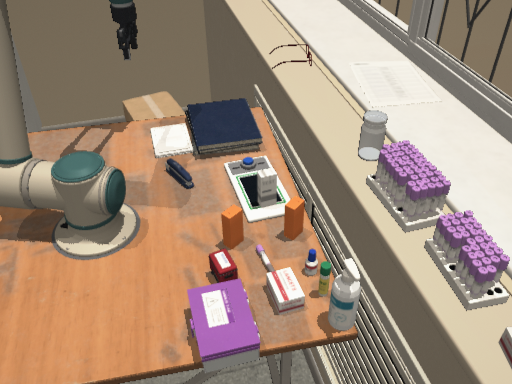

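View pics/top0.png

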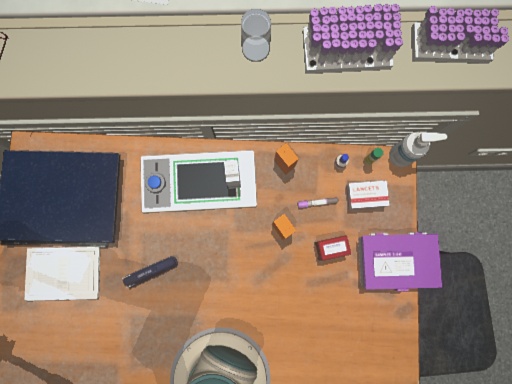

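The top view shows the reader (140–256, 152–212), with its button at (155,182). The carton stands near (233,173). The orange decoys are at (287,156) and (284,228). Next I measure these.

```bash
python3 - <<'E'
from h import *
np.set_printoptions(precision=4,suppress=True)
im=np.load("top0.npy",allow_pickle=True).item(); P=pts(im); hsv=cv2.cvtColor(im["color"],cv2.COLOR_RGB2HSV)
big=cv2.resize(im["color"][140:240,130:310],None,fx=4.4,fy=4.4,interpolation=cv2.INTER_CUBIC); cv2.imwrite("pics/topcrop.png",big[...,::-1])
def box(m,h,name):
    cs=cv2.findContours(m.astype(np.uint8),0,2)[0]
    for c in cs:
        if cv2.contourArea(c)<25: continue
        w=ray(im,c[:,0,:].astype(float),h)
        r=cv2.minAreaRect((w[:,:2]*1000).astype(np.float32)); print(name,cv2.contourArea(c),r, c[:,0].mean(0))
roi=np.zeros(P.shape[:2],bool); roi[140:250,130:310]=1
z=P[...,2]
g=roi&(hsv[...,0]>45)&(hsv[...,0]<80)&(hsv[...,1]>80); box(g,.012,"green")
b=roi&(hsv[...,0]>100)&(hsv[...,0]<125)&(hsv[...,1]>120)&(hsv[...,2]>90); box(b,np.median(z[b]),"blue"); print("blue z",np.percentile(z[b],[5,50,95]))
o=roi&(z>.09); 
box(o,.12,"tall"); print(np.percentile(z[o],[5,50,95]))
o2=roi&(z>.11)&(hsv[...,1]<80); print(o2.sum()); w=P[o2]; print(np.percentile(w[:,0],[1,50,99]),np.percentile(w[:,1],[1,50,99]),np.median(w[:,2]))
wh=roi&(hsv[...,1]<60)&(hsv[...,2]>150)&(z<.03); box(wh,.012,"slab")
print("desk z",np.median(z[230:240,200:220]), "slab z", np.median(z[185:205,170:178]))
s=np.load("side0.npy",allow_pickle=True).item(); Q=pts(s); 
cv2.imwrite("pics/sidecrop.png",cv2.resize(s["color"][145:255,200:330],None,fx=5,fy=5,interpolation=cv2.INTER_CUBIC)[...,::-1])
hs=cv2.cvtColor(s["color"],cv2.COLOR_RGB2HSV)
m=(Q[...,2]>.03)&(hs[...,1]<70); m[:145]=0;m[230:]=0;m[:,:235]=0;m[:,300:]=0
w=Q[m]; print(m.sum(),np.percentile(w,[1,50,99],axis=0))
E
```

```text
green 62.0 ((464.8703918457031, 26.634971618652344), (104.02090454101562, 158.07174682617188), 1.8605540990829468) [205.1136 180.0909]
blue 106.0 ((460.3340759277344, 148.3365020751953), (28.77268409729004, 26.60762596130371), 88.76812744140625) [154.2727 181.    ]
blue z [0.0295 0.0327 0.0368]
tall 265.0 ((342.43829345703125, -153.56610107421875), (44.93024444580078, 30.344669342041016), 33.872737884521484) [285.1212 225.8485]
tall 273.5 ((463.8392639160156, -40.94153594970703), (50.23277282714844, 30.1234073638916), 5.284124374389648) [231.     172.7059]
tall 272.5 ((498.5156555175781, -163.6757354736328), (46.9967041015625, 32.33995056152344), 37.213836669921875) [285.8276 156.5862]
[0.1032 0.1089 1.106 ]
317
[0.284  0.4632 0.4886] [-0.0866 -0.0422 -0.0247] 0.11928944050674462
slab 6341.5 ((463.9682922363281, 45.44602966308594), (140.5022430419922, 279.5562744140625), 1.8732681274414062) [202.4615 181.6154]
desk z -0.0008355589852535594 slab z 0.011668063384160932
652 [[ 0.1775 -1.0547  0.0306]
 [ 0.463  -0.0532  0.0874]
 [ 0.6307  0.1797  0.9074]]
```

View pics/topcrop.png

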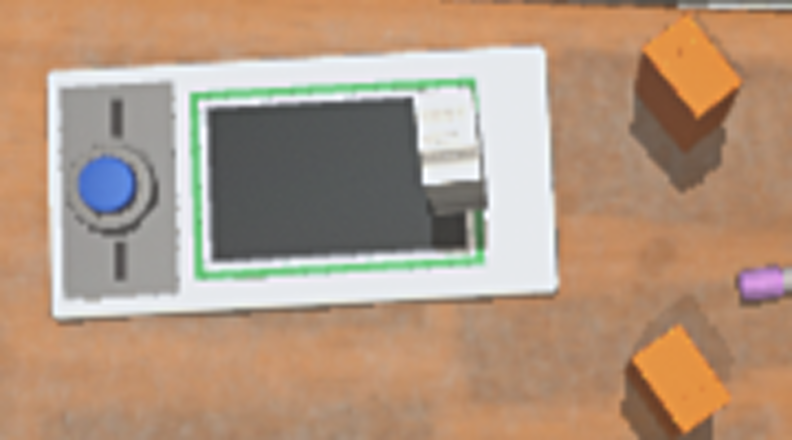

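View pics/sidecrop.png

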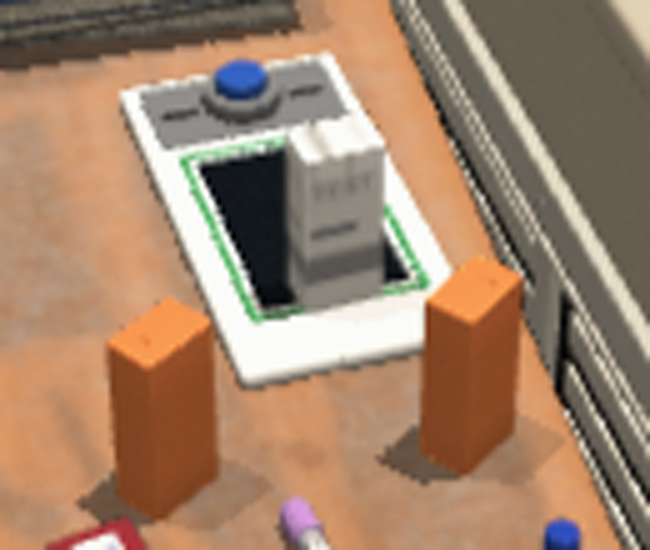

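```bash
python3 - <<'E'
from h import *
np.set_printoptions(precision=4,suppress=True)
im=np.load("top0.npy",allow_pickle=True).item(); P=pts(im)
s=np.load("side0.npy",allow_pickle=True).item(); Q=pts(s)
for n,W in(("top",P),("side",Q)):
    W=W.reshape(-1,3)
    c=(abs(W[:,0]-.464)<.045)&(abs(W[:,1]+.04)<.045)
    t=W[c&(abs(W[:,2]-.12)<.006)]
    r=cv2.minAreaRect((t[:,:2]*1000).astype(np.float32)); print(n,"top",len(t),r,np.median(t[:,2]))
    f=W[c&(W[:,2]>.03)&(W[:,2]<.11)]
    print(" body",len(f),np.percentile(f,[2,50,98],axis=0))
    if n=="side":
        b=f[f[:,1]<np.percentile(f[:,1],60)]; p=np.polyfit(b[:,0],b[:,1],1); print("back face slope deg",np.degrees(np.arctan(p[0])),"y at .464",np.polyval(p,.464))
st=readout.get_state(); print(Rq(st["ee_rot"])); print(manip.tcp_to_grasp)
# surroundings height beyond x
for x in np.arange(.5,.7,.02):
    m=(abs(P[...,0]-x)<.01)&(abs(P[...,1]+.05)<.15); print(round(x,2),np.percentile(P[...,2][m],[50,98]) if m.any() else None,end="; ")
E
```

```text
top top 281 ((465.9521484375, -40.55165100097656), (46.24143981933594, 30.01082420349121), 4.709977626800537) 0.11918502031530387
 body 79 [[ 0.4424 -0.057   0.0327]
 [ 0.4437 -0.0442  0.0703]
 [ 0.4756 -0.0288  0.1076]]
side top 154 ((465.9036560058594, -40.897979736328125), (46.79613494873047, 36.85923767089844), 5.117110252380371) 0.12053948450493901
 body 436 [[ 0.443  -0.0594  0.0313]
 [ 0.463  -0.0538  0.0709]
 [ 0.4897 -0.0304  0.1077]]
back face slope deg 2.6918923507670174 y at .464 -0.055465777068245924
[[-0.0006  0.2981  0.9545]
 [-0.0015  0.9545 -0.2981]
 [-1.     -0.0016 -0.0002]]
0.0187
0.5 [0.0116 0.1096]; 0.52 [0.011  0.1083]; 0.54 [-0.0001  0.013 ]; 0.56 [-0.0008  0.0035]; 0.58 [-0.0018  0.0028]; 0.6 None; 0.62 [0.0014 0.1639]; 0.64 [0.0741 0.1668]; 0.66 [0.1641 0.1677]; 0.68 [0.1643 0.1677];
```

carry_out(deltas=[0, 0, 0, -1, 0, 0, -1, 0, 0, 0, -1, 0, 0, -1, 0, 0, 0, -1, 0, 0, -1, 0, 0, 0, -1, 0, 0, -1, 0, 0, 0, -1, 0, 0, -1, 0, 0, 0, -0.5, 0, 0, -1])

```text
clock: 0.85
position: [0.1713, 0.5486, 0.2309]
ee_rot: [0.706, -0.029, 0.707, 0.029]
contact_force: [0.1, 0.4, 0.4]
width: -0.0001
```

```bash
cat > go.py <<'E'
from h import *
import sys
np.set_printoptions(precision=4,suppress=True)
st=readout.get_state(); M=Rq(st["ee_rot"]); t=np.array([float(a) for a in sys.argv[1:4]])
print(st["clock"],st["position"],"w",st["width"],"F",st["contact_force"],"M",M.round(3).tolist())
print("units needed",M.T@(t-st["position"])/.06)
E
python3 go.py .4704 -.0955 .2305
```

```text
0.85 [0.1713 0.5486 0.2309] w -6.500599845379983e-05 F [0.1395 0.4143 0.3854] M [[-0.0, -0.082, 0.997], [-0.001, 0.997, 0.082], [-1.0, -0.001, -0.0]]
units needed [  0.0134 -11.1082   4.0854]
```

carry_out(deltas=[0, -0.7, 0.25, 0, 0, 0, -1, 0, -0.7, 0.25, 0, 0, 0, -1, 0, -0.7, 0.25, 0, 0, 0, -1, 0, -0.7, 0.25, 0, 0, 0, -1, 0, -0.7, 0.25, 0, 0, 0, -1, 0, -0.7, 0.25, 0, 0, 0, -1, 0, -0.7, 0.25, 0, 0, 0, -1, 0, -0.7, 0.25, 0, 0, 0, -1])

```text
clock: 1.85
position: [0.3186, 0.2224, 0.2313]
ee_rot: [0.707, -0.029, 0.706, 0.029]
contact_force: [0.9, 1.1, 0.2]
width: 0.0
```

carry_out(deltas=[0, -0.7, 0.25, 0, 0, 0, -1, 0, -0.7, 0.25, 0, 0, 0, -1, 0, -0.7, 0.25, 0, 0, 0, -1, 0, -0.7, 0.25, 0, 0, 0, -1, 0, -0.7, 0.25, 0, 0, 0, -1, 0, -0.7, 0.25, 0, 0, 0, -1, 0, -0.7, 0.25, 0, 0, 0, -1, 0, -0.6, 0.25, 0, 0, 0, -1, 0, 0, 0, 0, 0, 0, -1])

```text
clock: 2.98
position: [0.4659, -0.0978, 0.2309]
ee_rot: [0.707, -0.028, 0.707, 0.027]
contact_force: [-0.3, 0.0, 0.5]
width: -0.0001
```

```bash
python3 go.py .4704 -.0955 .1
```

```text
2.975 [ 0.4659 -0.0978  0.2309] w -0.0001101734566245724 F [-0.3277  0.0188  0.5032] M [[0.0, -0.078, 0.997], [-0.001, 0.997, 0.078], [-1.0, -0.001, 0.0]]
units needed [2.1816 0.0336 0.0782]
```

carry_out(deltas=[0.5, 0, 0.08, 0, 0, 0, -1, 0.5, 0, 0, 0, 0, 0, -1, 0.5, 0, 0, 0, 0, 0, -1, 0.5, 0, 0, 0, 0, 0, -1, 0.18, 0, 0, 0, 0, 0, -1, 0, 0, 0, 0, 0, 0, -1])

```text
clock: 3.72
position: [0.4691, -0.0945, 0.1003]
ee_rot: [0.706, -0.029, 0.707, 0.029]
contact_force: [-0.2, 0.4, 0.3]
width: 0.0003
```

```bash
python3 - <<'E'
from h import *
im=eyes.get_image("side"); cv2.imwrite("pics/s1.png",cv2.resize(im["color"][100:255,180:340],None,fx=4,fy=3.8)[...,::-1])
E
python3 go.py .468 -.07 .1
```

```text
3.775 [ 0.4698 -0.0949  0.101 ] w -1.9607267376788245e-05 F [-0.0207 -0.8618  0.4702] M [[0.001, -0.081, 0.997], [-0.0, 0.997, 0.081], [-1.0, -0.0, 0.001]]
units needed [0.0175 0.4156 0.0036]
```

View pics/s1.png

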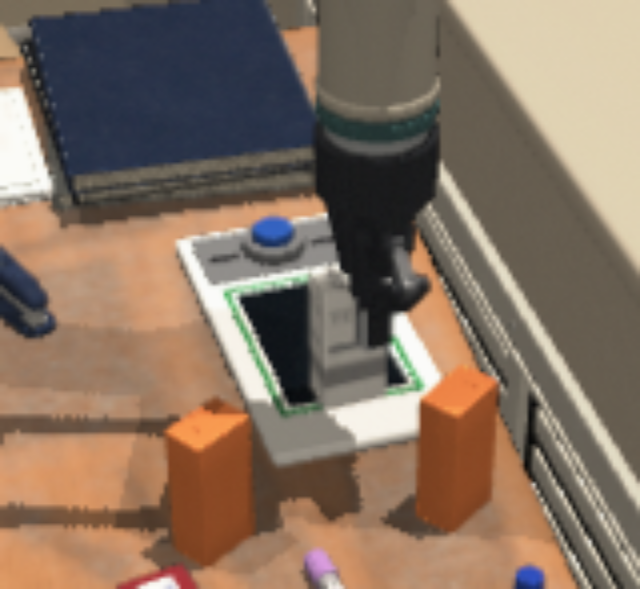

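The shut fingers at (375,330) stand behind the carton's upper half and clear the orange boxes. I'll push slowly along tool +y.

carry_out(deltas=[0, 0.12, 0, 0, 0, 0, -1, 0, 0.12, 0, 0, 0, 0, -1, 0, 0.1, 0, 0, 0, 0, -1, 0, 0.1, 0, 0, 0, 0, -1, 0, 0.1, 0, 0, 0, 0, -1, 0, 0.1, 0, 0, 0, 0, -1, 0, 0.1, 0, 0, 0, 0, -1])

```text
clock: 4.65
position: [0.4658, -0.0504, 0.1005]
ee_rot: [0.707, -0.029, 0.707, 0.029]
contact_force: [-1.0, -0.2, 0.7]
width: 0.0001
```

```bash
python3 - <<'E'
from h import *
im=eyes.get_image("side"); cv2.imwrite("pics/s2.png",cv2.resize(im["color"][100:255,180:340],None,fx=4,fy=3.8)[...,::-1])
E
python3 go.py .468 -.07 .1
```

```text
4.7 [ 0.4656 -0.0498  0.1004] w 0.00014397604455153494 F [-0.5185  0.5608  0.4658] M [[-0.0, -0.081, 0.997], [0.001, 0.997, 0.081], [-1.0, 0.001, -0.0]]
units needed [ 0.0068 -0.3392  0.0125]
```

View pics/s2.png

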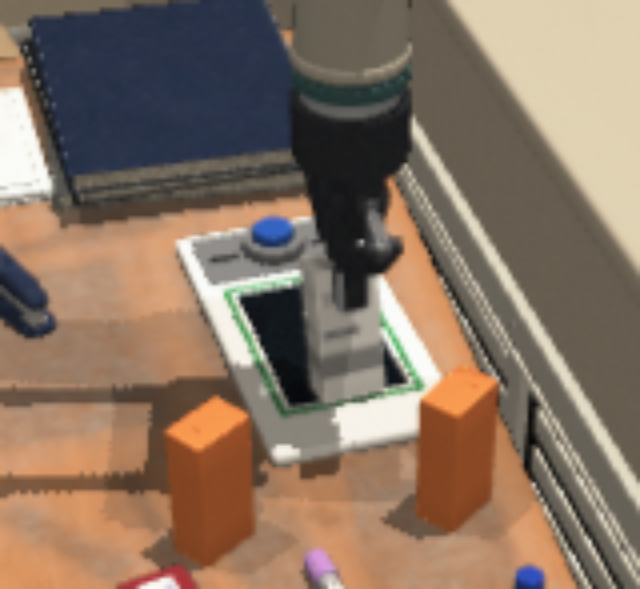

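The carton is tilting in place: its foot at (345,390) hasn't moved and its top has moved forward. I'll keep pushing.

carry_out(deltas=[0, 0.1, 0, 0, 0, 0, -1, 0, 0.1, 0, 0, 0, 0, -1, 0, 0.1, 0, 0, 0, 0, -1, 0, 0, 0, 0, 0, 0, -1, 0, 0, 0, 0, 0, 0, -1, 0, 0, 0, 0, 0, 0, -1])

```text
clock: 5.45
position: [0.4645, -0.033, 0.1005]
ee_rot: [0.707, -0.029, 0.706, 0.029]
contact_force: [0.9, -0.8, -0.2]
width: -0.0004
```

```bash
python3 - <<'E'
from h import *
im=eyes.get_image("side"); cv2.imwrite("pics/s3.png",cv2.resize(im["color"][100:255,180:340],None,fx=4,fy=3.8)[...,::-1])
E
python3 go.py .468 -.07 .2
```

```text
5.5 [ 0.4645 -0.033   0.1005] w -0.00010460122999848878 F [ 0.0178  0.3525 -0.4081] M [[0.0, -0.081, 0.997], [0.0, 0.997, 0.081], [-1.0, -0.0, 0.0]]
units needed [-1.6582 -0.6186  0.0088]
```

View pics/s3.png

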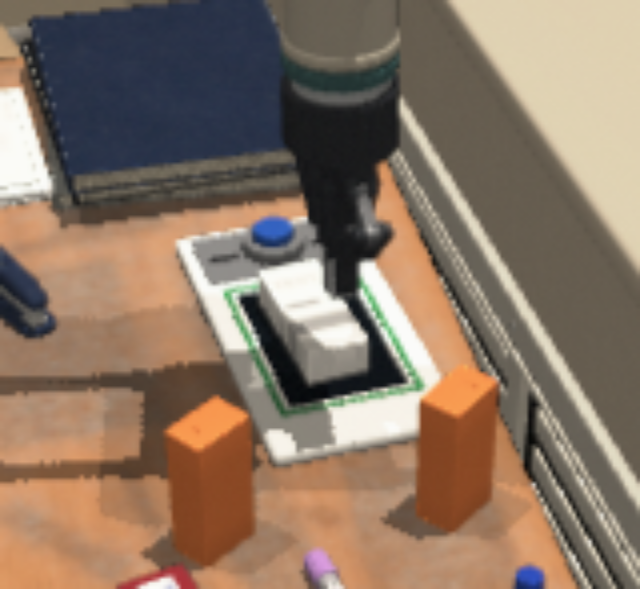

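The carton lies flat inside the frame, roughly (260–365, 265–380), with its top end toward the button. I'll retract upward and then move over the button.

carry_out(deltas=[-0.5, -0.2, 0, 0, 0, 0, -1, -0.6, 0, 0, 0, 0, 0, -1, -0.6, 0, 0, 0, 0, 0, -1, 0, 0, -0.8, 0, 0, 0, -1, 0, 0, -0.8, 0, 0, 0, -1, 0, 0, -0.8, 0, 0, 0, -1, 0, 0, 0, 0, 0, 0, -1])

```text
clock: 6.38
position: [0.3185, -0.056, 0.2022]
ee_rot: [0.706, -0.028, 0.707, 0.028]
contact_force: [0.4, 0.6, -0.7]
width: 0.0002
```

```bash
python3 - <<'E'
from h import *
im=eyes.get_image("top"); np.save("top1.npy",im,allow_pickle=True); cv2.imwrite("pics/t1.png",cv2.resize(im["color"][130:250,100:320],None,fx=3.6,fy=3.6,interpolation=2)[...,::-1])
P=pts(im).reshape(-1,3)
t=P[(abs(P[:,2]-.042)<.006)&(P[:,0]>.40)&(P[:,0]<.53)&(P[:,1]>-.06)&(P[:,1]<.11)]
print(cv2.minAreaRect((t[:,:2]*1000).astype(np.float32)),np.median(t[:,2]))
P0=pts(np.load("top0.npy",allow_pickle=True).item()).reshape(-1,3)
for r in range(0,34,3):
    d=np.hypot(P0[:,0]-.4605,P0[:,1]-.148); m=(d>=r)&(d<r+3); print(r,np.percentile(P0[m,2],[5,50,95]).round(4))
t=P0[(P0[:,2]>.029)&(np.hypot(P0[:,0]-.4605,P0[:,1]-.148)<.03)]; print(cv2.minEnclosingCircle((t[:,:2]*1000).astype(np.float32)),t.mean(0))
E
python3 go.py .4605 .148 .06
```

```text
((460.2792663574219, 31.247711181640625), (46.23316955566406, 107.7208480834961), 5.188395023345947) 0.04149177213272082
0 [-0.7938  0.0024  0.2104]
6.425 [ 0.321  -0.0566  0.2027] w -0.0001563704365556695 F [0.3792 0.9319 0.2105] M [[0.001, -0.079, 0.997], [-0.0, 0.997, 0.079], [-1.0, -0.0, 0.001]]
units needed [2.3802 3.2146 2.586 ]Traceback (most recent call last):
  File "<stdin>", line 8, in <module>
    return _quantile_unchecked(
        a, q, axis, out, overwrite_input, method, keepdims, weights)
    return _ureduce(a,
                    func=_quantile_ureduce_func,
    ...<5 lines>...
                    overwrite_input=overwrite_input,
                    method=method)
    r = func(a, **kwargs)
    result = _quantile(arr,
                       quantiles=q,
    ...<2 lines>...
                       out=out,
                       weights=wgt)
    slices_having_nans = np.isnan(arr[-1, ...])
                                  ~~~^^^^^^^^^
IndexError: index -1 is out of bounds for axis 0 with size 0
```

View pics/t1.png

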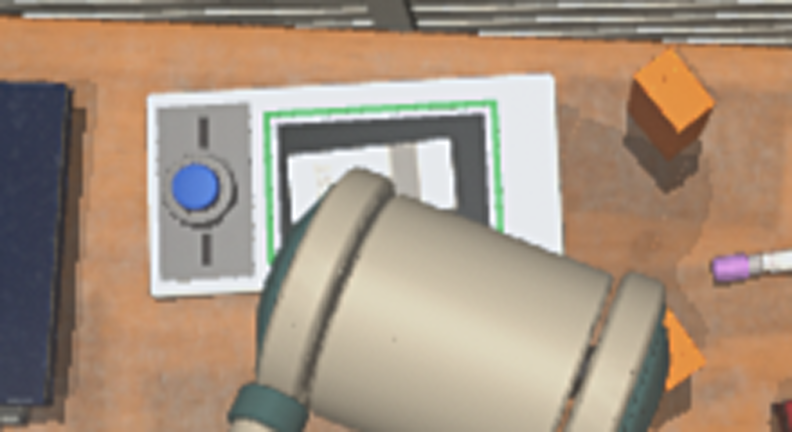

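The carton's centre is at (0.460, 0.031), with a 46×108 mm footprint and its broad side up at z=0.0415. All of it is inside the frame, with more than 14 mm to spare. I'll redo the button ring measurement, since that loop used the wrong unit.

```bash
python3 - <<'E'
from h import *
im=np.load("top1.npy",allow_pickle=True).item(); P0=pts(im).reshape(-1,3)
d=np.hypot(P0[:,0]-.4605,P0[:,1]-.148)
for r in range(0,34,3):
    m=(d>=r/1e3)&(d<r/1e3+.003); print(r,np.percentile(P0[m,2],[5,50,95]).round(4) if m.any() else 0)
t=P0[(P0[:,2]>.029)&(d<.025)]; print(cv2.minAreaRect((t[:,:2]*1000).astype(np.float32)),t.mean(0))
hsv=cv2.cvtColor(im["color"],cv2.COLOR_RGB2HSV); 
b=((hsv[...,0]>100)&(hsv[...,0]<125)&(hsv[...,1]>120)&(hsv[...,2]>60)); b[:,:140]=0;b[:,175:]=0;b[:160]=0;b[205:]=0
v,u=np.nonzero(b); print(ray(im,[[u.mean(),v.mean()]],.032),len(u))
E
```

```text
0 [0.0324 0.0338 0.0357]
3 [0.031  0.0339 0.0361]
6 [0.0312 0.033  0.035 ]
9 [0.0304 0.0332 0.0355]
12 [0.0229 0.0322 0.0367]
15 [0.0211 0.0243 0.0331]
18 [0.0193 0.023  0.0262]
21 [0.0095 0.0212 0.0254]
24 [0.0077 0.0117 0.0224]
27 [0.0089 0.012  0.015 ]
30 [0.0083 0.012  0.015 ]
33 [0.0075 0.0115 0.0148]
((459.8293151855469, 148.5625762939453), (29.565168380737305, 30.65381622314453), 41.758270263671875) [0.45977564 0.14843281 0.03320221]
[[0.46032768 0.1487446  0.032     ]] 123
```

carry_out(deltas=[0, 0.6, 0.4, 0, 0, 0, -1, 0, 0.6, 0.4, 0, 0, 0, -1, 0, 0.6, 0.5, 0, 0, 0, -1, 0, 0.6, 0.5, 0, 0, 0, -1, 0, 0.6, 0.5, 0, 0, 0, -1, 0, 0.2, 0.3, 0, 0, 0, -1, 0, 0, 0, 0, 0, 0, -1])

```text
clock: 7.3
position: [0.4638, 0.1489, 0.2019]
ee_rot: [0.707, -0.029, 0.706, 0.03]
contact_force: [-0.1, 0.7, 0.6]
width: 0.0005
```

```bash
python3 go.py .4605 .148 .05
```

```text
7.3 [0.4638 0.1489 0.2019] w 0.0005302388947601142 F [-0.1463  0.7411  0.5633] M [[0.0, -0.083, 0.997], [0.0, 0.997, 0.083], [-1.0, 0.0, 0.0]]
units needed [ 2.532  -0.0107 -0.0577]
```

carry_out(deltas=[0.5, 0, -0.06, 0, 0, 0, -1, 0.5, 0, 0, 0, 0, 0, -1, 0.5, 0, 0, 0, 0, 0, -1, 0.5, 0, 0, 0, 0, 0, -1, 0.5, 0, 0, 0, 0, 0, -1, 0.12, 0, 0, 0, 0, 0, -1, 0, 0, 0, 0, 0, 0, -1])

```text
clock: 8.18
position: [0.4582, 0.1468, 0.0454]
ee_rot: [0.706, -0.029, 0.707, 0.028]
contact_force: [-0.7, -0.2, -0.1]
width: 0.0
```

carry_out(deltas=[0.07, 0, 0, 0, 0, 0, -1, 0.07, 0, 0, 0, 0, 0, -1, 0.05, 0, 0, 0, 0, 0, -1, 0.05, 0, 0, 0, 0, 0, -1, 0, 0, 0, 0, 0, 0, -1])

```text
clock: 8.8
position: [0.4584, 0.1473, 0.031]
ee_rot: [0.707, -0.029, 0.706, 0.029]
contact_force: [0.4, -0.4, 2.7]
width: 0.0001
```

```bash
python3 go.py .4605 .148 .026
```

```text
8.8 [0.4584 0.1473 0.031 ] w 5.669312138299078e-05 F [ 0.3741 -0.4025  2.6817] M [[0.0, -0.081, 0.997], [0.0, 0.997, 0.081], [-1.0, 0.0, 0.0]]
units needed [0.0829 0.0092 0.0357]
```

Contact: 2.7 N at z=0.031. I'll press on in small steps until the force rises sharply above the spring's 4 N.

carry_out(deltas=[0.03, 0, 0, 0, 0, 0, -1, 0.03, 0, 0, 0, 0, 0, -1, 0, 0, 0, 0, 0, 0, -1])

```text
clock: 9.18
position: [0.4584, 0.1473, 0.028]
ee_rot: [0.707, -0.029, 0.706, 0.029]
contact_force: [-1.0, -0.7, 8.9]
width: 0.0004
```

carry_out(deltas=[0.02, 0, 0, 0, 0, 0, -1, 0, 0, 0, 0, 0, 0, -1])

```text
clock: 9.43
position: [0.4584, 0.1473, 0.0278]
ee_rot: [0.707, -0.029, 0.706, 0.029]
contact_force: [-3.5, -0.7, 17.6]
width: 0.0001
```

carry_out(deltas=[0.02, 0, 0, 0, 0, 0, -1, 0, 0, 0, 0, 0, 0, -1])

```text
clock: 9.68
position: [0.4584, 0.1473, 0.0276]
ee_rot: [0.707, -0.029, 0.706, 0.029]
contact_force: [-4.6, -1.0, 26.6]
width: -0.0002
```

The button is at its stop: z stays at 0.0276 while the force climbs to 26 N. I'll release, rise and back away from the reader.

carry_out(deltas=[-0.1, 0, 0, 0, 0, 0, -1, -0.2, 0, 0, 0, 0, 0, -1, -0.5, 0, 0, 0, 0, 0, -1, -0.8, 0, 0, 0, 0, 0, -1, -0.8, 0, 0, 0, 0, 0, -1, -0.5, 0, 0, 0, 0, 0, -1, 0, 0.6, -0.5, 0, 0, 0, -1, 0, 0.6, -0.5, 0, 0, 0, -1, 0, 0.6, -0.5, 0, 0, 0, -1, 0, 0.6, -0.5, 0, 0, 0, -1])

```text
clock: 10.92
position: [0.3256, 0.2817, 0.1989]
ee_rot: [0.706, -0.029, 0.707, 0.029]
contact_force: [0.4, 0.5, -0.5]
width: 0.0001
```

carry_out(deltas=[0, 0.6, -0.5, 0, 0, 0, -1, 0, 0.6, -0.5, 0, 0, 0, -1, 0, 0, 0, 0, 0, 0, -1, 0, 0, 0, 0, 0, 0, -1])

```text
clock: 11.42
position: [0.2613, 0.3476, 0.1988]
ee_rot: [0.707, -0.029, 0.706, 0.029]
contact_force: [-0.5, -0.2, 0.7]
width: -0.0001
```

```bash
python3 - <<'E'
from h import *
im=eyes.get_image("top"); cv2.imwrite("pics/t2.png",cv2.resize(im["color"],(800,600))[...,::-1])
P=pts(im).reshape(-1,3)
t=P[(abs(P[:,2]-.042)<.006)&(P[:,0]>.40)&(P[:,0]<.53)&(P[:,1]>-.06)&(P[:,1]<.11)]
print(cv2.minAreaRect((t[:,:2]*1000).astype(np.float32)),np.median(t[:,2]))
d=np.hypot(P[:,0]-.4605,P[:,1]-.148); print("button z",np.median(P[d<.01,2]))
a=np.load("top0.npy",allow_pickle=True).item()["color"].astype(int); D=(abs(a-im["color"]).max(-1)>60); n,_,s,c=cv2.connectedComponentsWithStats(D.astype(np.uint8)); print([x.tolist() for x in s[1:] if x[4]>25])
E
python3 go.py .4605 .148 .026
```

```text
((459.7076721191406, 31.337600708007812), (46.964866638183594, 108.10552978515625), 5.169588088989258) 0.04121703403690069
button z 0.03344573401972473
[[180, 161, 61, 37, 1208], [0, 252, 45, 44, 1030], [40, 281, 108, 103, 3417], [0, 335, 22, 27, 307], [204, 345, 20, 8, 98], [221, 352, 13, 15, 61], [0, 361, 16, 23, 234], [202, 362, 15, 9, 38], [241, 371, 13, 8, 47], [253, 370, 10, 14, 72]]
11.475 [0.2617 0.3473 0.1988] w -0.00017878237573526758 F [ 0.3014 -0.4122 -0.235 ] M [[0.0, -0.081, 0.997], [-0.001, 0.997, 0.081], [-1.0, -0.001, 0.0]]
units needed [ 2.8835 -3.5761  3.0333]
```

View pics/t2.png

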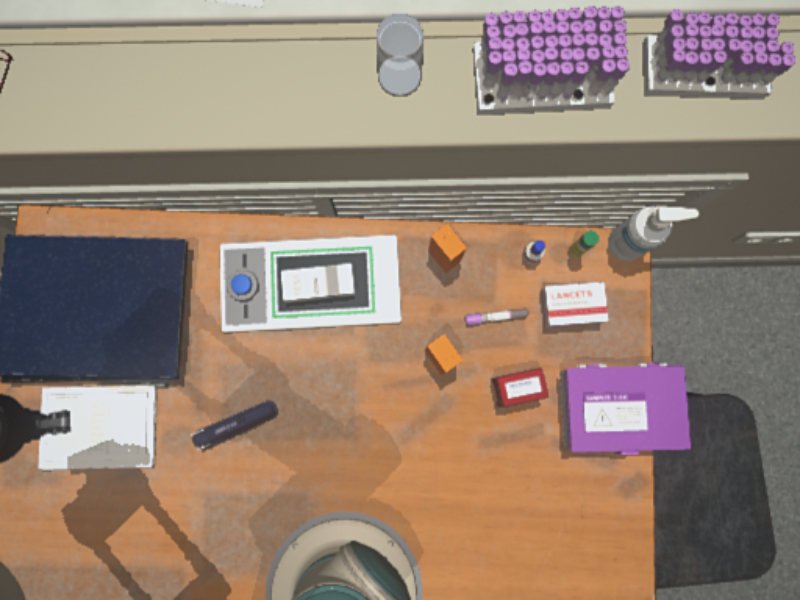

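The carton (280–355, 265–305) lies inside the green frame, and the button at (242,285) is back up. The bystanders haven't moved, and the arm is clear at the lower left.

```bash
python3 -c "
from rig import job; print(job.sign_off())"
```

```text
the job is handed in; nothing more can be done
None
```

I tipped the carton over with the shut fingers, pushing about 88 mm above its foot. Then I pressed the blue button to its stop, let it come up and moved the arm clear. The job was handed in at about 11.5 s of the 38 s allowed.

**Carton:** it lies on a broad side, top end toward the button. The top face is at z = 0.041 m and the centre at about (0.460, 0.031), turned about 3° from the frame's axes. It is inside the green frame by roughly 14 mm or more all round.

**Button:** during the press the finger stopped at z ≈ 0.0276 m while the force rose to about 27 N, well above the spring's 4 N, so it was at the end stop. Afterwards the button top read 0.033 m again, the same as before the press.

**Bystanders:** comparing the top images before and after showed large changes only at the carton and at the arm and its shadows. The other things on the desk did not move.

No check failed or disagreed. One script for the button's height stopped on a unit slip of mine and was rerun before I pressed.

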